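# Prime the hand pump until its indicator pin stands out

## Task

Prime the grey hand pump: with closed fingertips press its black palm button all the way down and let it spring all the way back, again and again, until the steel indicator pin at the other end of the pump stands fully out of its bushing; then stop, without one stroke more, and leave the pump alone. Only push on the top of the button: do not pinch it, do not touch the pin, and do not disturb the bottles and other things round the pump.

Things in the scene. Friction and masses are not known exactly. Their poses are not given: they have to be found in the camera images.
- priming_pump: Hand priming pump, screwed down: grey housing 70 (x) x 140 (y) x 84 mm high on a dark foot plate 100 x 176 x 12 mm. Origin under the centre of the foot plate, on the table; z up, its long side is its y axis. The plunger with the palm button stands at its (0, -38 mm), the indicator pin at (0, +38 mm), a brass hose barb points along +x.
- palm_top (a point): Centre of the top face of the black round palm button on the plunger. Flat top 32 mm across, button 44 mm across at its widest; 138 mm above the table at rest, 118 mm when pressed fully down. The only place to push.
- palm_rim: The rim round the side of the palm button, 44 mm across and 7 mm high, from 12.5 to 5.5 mm below the top face (origin at its lower face, on the axis). It must not be pinched.
- pump_plunger (a joint): How far the plunger is pressed, m: 0 up, 0.020 fully down at a hard stop. A spring pushes it back: 5 N at the top, 9 N at the bottom, and it resists fast motion with 25 N per m/s. It takes about 0.3 s to come back up when freed.
- pump_pin (a joint): How far the indicator pin is out, m: 0 in, 0.040 fully out (stop at 0.0405). It starts somewhere between 0 and 0.018. A ratchet inside lifts it as the plunger springs back after a full press (deeper than about 0.014): it then stops at a multiple of 0.010, so a stroke lifts it about 10 mm, the first one anything from about 6 to 18 mm. It stays up by friction. A half press lifts it little or not at all. Two to four full strokes are needed.
- pin_tip (a point): Top of the indicator pin, a plain round steel pin 12 mm thick. 97 mm above the table when in, 137 mm when fully out, when a narrower neck 8 mm thick shows at its foot above the bushing. Not to be touched.
- pin_mouth (a point): Centre of the mouth of the pin's aluminium bushing, fixed on the pump, 93 mm above the table. The pin is fully out when its tip is 44 mm above this point.
- stain_bottle: Amber reagent bottle with screw cap, 56 mm wide, 113 mm high, standing loose beside the pin end of the pump. Origin under its centre. Leave it alone.
- marker: Marker pen, 135 mm long, 17 mm thick, lying loose beside the plunger end of the pump. Leave it alone.
- lying_tube: Capped sample tube, 63 mm long, 16 mm thick, lying loose in front of the pump. Leave it alone.
- timer: White bench timer, 48 x 70 x 56 mm, standing loose behind the pump. Leave it alone.
- buffer_bottle: Clear reagent bottle with screw cap, 70 mm wide, 129 mm high, standing loose behind the pump. Leave it alone.
Not all that is in view belongs to the job. Leave any purple look-alike of the priming_pump alone.

How it is judged:
On the way, in this order (a step that is already met when the one before it is completed fails the run):
1. the palm button is pressed down fully by the robot (value of joint pump_plunger above 0.014 m and (contact force between pump_plunger and the fingers above 1 N or contact force between pump_plunger and the arm above 1 N)), for 0.02 s.
2. the pin stands fully out and the button is back up (value of joint pump_pin above 0.0375 m and value of joint pump_plunger below 0.004 m), for 0.1 s.
At the end, for the whole second after the job is handed in: The indicator pin is out by more than 37.5 of its 40 mm of travel, the palm button is back up within 3 mm, and the loose things are within 20 mm of where they stood (value of joint pump_pin above 0.0375 m and value of joint pump_plunger below 0.003 m and distance of each of stain_bottle, marker, lying_tube, timer, buffer_bottle from where it was at the start of the episode below 0.02 m); the robot touches nothing.
It fails at once if another stroke after the pin is fully out (button pressed more than 12 mm with the pin out) (value of joint pump_pin above 0.0375 m and value of joint pump_plunger above 0.012 m).
It fails at once if the robot touches the indicator pin with more than 1 N (contact force between pump_pin and the fingers above 1 N or contact force between pump_pin and the arm above 1 N).
It fails at once if the palm button is pinched by its rim (more than 4 N on the rim) (contact force between palm_rim and the fingers above 4 N or contact force between palm_rim and the arm above 4 N).
It fails at once if a loose thing is lifted, knocked over or shifted by more than 30 mm (distance of any of stain_bottle, marker, lying_tube, timer, buffer_bottle from where it was at the start of the episode above 0.03 m).
It also fails if it takes over 48 s, if anything falls off the work surface, if the arm or the gripper's body presses on something with over 40 N, if the wrist force passes 120 N, or if a joint passes its speed limit or range.

## Robot

A 6-joint arm with a two-finger parallel gripper is mounted at the origin on a cart in front of the work surface, level with it; the furniture and walls round the work are solid. World frame = base frame: x ahead of the robot, y to its left, z up, the work surface at z = 0. Lengths are in m, angles in rad, forces in N, time in s.
With the tool pointing down it reaches from about 0.25 to 0.775 m from the base axis. Payload 4 kg.
Tool frame: the origin (TCP) lies at the very end of the fingers, on their centre line; the grasp point (between the pads) lies 19 mm behind it (arm.grasp_offset is the distance from the TCP to the grasp point, in m); z points along the fingers, x is the direction in which the jaws open and shut, and the axes are right-handed (so a half turn about z gives the same grasp; the last joint's range is limited). The gripper opens to 85 mm and grips with 20 to 120 N. Pads are 22 mm wide; open, the fingers measure 114 mm over their backs; the gripper's body (76 mm by 85 mm) begins 54 mm behind the grasp point. The pads swing forward as they close: fully open they stand 13 mm farther back than shut.
Start: joints at [1.016, 0.087, 1.371, -0, 1.684, -0.103], TCP at [0.24, 0.495, 0.231] pointing down, gripper open.
Joint ranges: [-3.1, 3.1], [-0.76, 2.03], [0.27, 2.55], [-1.08, 4.22], [0.17, 2.65], [-2.57, 2.57]. Speed limits (rad/s): [2.79, 2.79, 3.14, 3.14, 3.14, 3.14].

## Interface

Orientations are given as a 3x3 rotation matrix whose columns are the frame's x, y, z axes.
In Python, from bench import monitor, vision, order, arm gives the robot as it stands. The module is installed in compiled form; this text tells all that it offers.
- The arm moves only by the shell command python3 -m creep 'ROWS' [OPENING]. ROWS is a JSON object of lists of equal length, an entry for each row: "linear": the shift along the tool's x, y, z each as a share of 25 mm, from -1 to 1, a list of three; "angular": the turn, a rotation vector about the tool's x, y, z each as a share of 5 degrees, from -1 to 1, a list of three. A call has exactly 10 rows; each row shifts and turns the commanded pose from where the row before left it, along the tool's axes as they then stand; what a row does not reach is not made up. A row lasts 1/12 s, in which the tool goes at most 41.7 mm and 7.16 degrees, less where a joint would pass 70% of its speed; a pose out of reach is approached as far as the arm can. A call with a number of a shift or a turn outside -1 to 1 is refused whole. A call with a gripper value outside its range is refused whole. OPENING is the gripper's target within -1 to 1 (fully open at 1, half-way at 0, shut at -1), set as the call begins (- or left out, the last holds). The fingers move at their own pace and stop on an object; the grip force is fixed at half the most. Time passes only in rows, so rows that do not move let the fingers close, or fill a call up. It gives the time, the measured TCP pose, the force and the opening at its end, in the units of the state.
- monitor.observe(): the state, without advancing time (a new reading comes with each control period).
- vision.snapshot(name): name is "side" or "top" or "wrist"; returns a dict with "img" (420x560x3 uint8, blue, green, red), "fov_y" (degrees; the focal length in pixels is half the picture's height over the tangent of half this angle, whatever the lens; pixels are square), "cx", "cy" (the principal point, pixels), "dist_coeffs" ([k1, k2, p1, p2, k3] as OpenCV has them; the pictures are not rectified), "camera_from_world" (4x4, takes a point from world to camera coordinates); the wrist camera has in their place "mount" (4x4, takes a point from camera to tool coordinates, whose origin is the TCP and whose axes are the tool frame's). Camera axes: x right, y up, looking along -z (the intrinsics and any distortion apply to the point x, -y, -z); pixel columns grow to the right and rows downward; lengths in m; the calibration is good to about 2 mm. A picture is of the moment at which its call begins: read the wrist's pose just before it. There is no depth.
- order.finish_job(): hands the job in, once; it reports no verdict.
The state is a dict: "clock": time; "qpos": joint angles; "qd": joint speeds; "tau": joint torques, N m; "ee_pos": TCP position; "eef_rot": TCP orientation; "wrist_force": force on the tool from outside, world axes, zero at the start; "moment": the same for the moment, N m; "opening": finger opening in m.
Only numpy, scipy, OpenCV 4.12 (cv2) and the standard library are available. Lean on these libraries where they do the work, as an engineer would, in place of code of your own. Each camera call takes 0.05 s, during which the arm holds its last target. There are 200 camera calls.

## Working session

There is one attempt and no reset: what is moved stays moved. The work goes in short steps, Python scripts to look and compute and a shell command to move; the robot and the scene stay as the last step left them, time stands still between calls to the robot, and variables do not carry over. Pictures are saved under pics/ and viewed, about 8 in all and at most 12, crops included, and the job is handed in when it is done.

```bash
mkdir -p pics
cat > h.py <<'E'
import numpy as np, cv2
from bench import monitor, vision, order, arm
def K(s):
    f=s["img"].shape[0]/2/np.tan(np.radians(s["fov_y"])/2)
    return np.array([[f,0,s["cx"]],[0,f,s["cy"]],[0,0,1.]])
def ray(s,uv,cfw):
    p=cv2.undistortPoints(np.array([[uv]],float),K(s),np.array(s["dist_coeffs"],float))[0,0]
    w=np.linalg.inv(cfw); return w[:3,3], w[:3,:3]@np.array([p[0],-p[1],-1.])
def onz(s,uv,z,cfw=None):
    o,d=ray(s,uv,np.array(s["camera_from_world"]) if cfw is None else cfw); return o+d*(z-o[2])/d[2]
def proj(s,P,cfw=None):
    c=np.array(s["camera_from_world"]) if cfw is None else cfw
    p=c[:3,:3]@np.array(P,float)+c[:3,3]
    return cv2.projectPoints(np.array([[p[0],-p[1],-p[2]]]),np.zeros(3),np.zeros(3),K(s),np.array(s["dist_coeffs"],float))[0][0,0]
def shot(n,tag):
    s=vision.snapshot(n); cv2.imwrite(f"pics/{tag}.png",s["img"]); return s
E
python3 - <<'E'
from h import *
import pickle
o=monitor.observe(); print(o["clock"],o["ee_pos"],np.round(o["eef_rot"],3),o["opening"])
a=shot("top","top0");b=shot("side","side0")
pickle.dump((a,b),open("s0.pkl","wb"))
cv2.imwrite("pics/both0.png",cv2.resize(np.hstack([a["img"],b["img"]]),(800,300)))
for s in(a,b): print(np.round(s["camera_from_world"],3),s["fov_y"])
E
```

```text
0.0 [0.23985965 0.49437542 0.23009352] [[ 0.437  0.9   -0.001]
 [ 0.9   -0.437 -0.002]
 [-0.002 -0.    -1.   ]] 0.0857045495252978
[[ 0.026 -1.    -0.013 -0.008]
 [ 0.991  0.024  0.134 -0.585]
 [-0.134 -0.016  0.991 -1.11 ]
 [ 0.     0.     0.     1.   ]] 48.894398478499696
[[-1.     0.001 -0.006  0.572]
 [-0.006 -0.476  0.879 -0.102]
 [-0.002  0.879  0.476 -0.918]
 [ 0.     0.     0.     1.   ]] 50.529769043695815
```

View pics/top0.png

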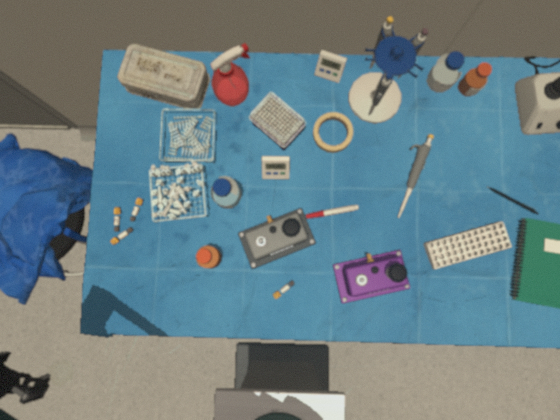

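View pics/side0.png

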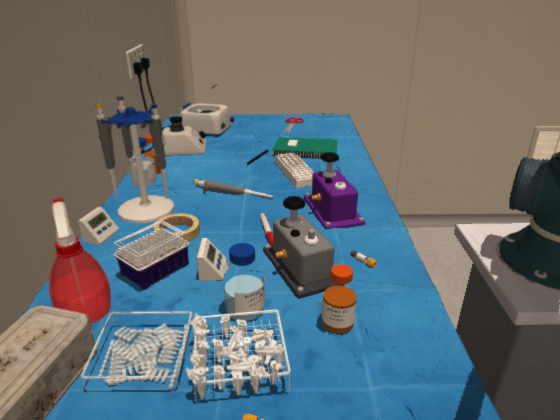

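The top view shows the grey pump at about (277,237), with the button at (291,227) and the pin at (261,241). In the side view the button is at (294,203) and the pin at (311,238). The purple decoy is at (371,275) in the top view.

Run:
```python
from h import *
import pickle
a,b=pickle.load(open("s0.pkl","rb"))
c1=cv2.resize(a["img"][190:275,225:330],None,fx=4,fy=4,interpolation=2)
c2=cv2.resize(b["img"][185:295,255:340],None,fx=4,fy=4,interpolation=2)
W=np.zeros((440,780,3),np.uint8);W[:340,:420]=c1;W[:440,430:770]=c2
cv2.imwrite("pics/crop0.png",W)
def blob(img,x0,y0,x1,y1,t):
    g=img[y0:y1,x0:x1].max(2); m=(g<t).astype(np.uint8)
    n,l,st,c=cv2.connectedComponentsWithStats(m)
    for i in range(1,n):
        if st[i,4]>30: print(st[i]+[x0,y0,0,0,0],c[i]+[x0,y0])
blob(a["img"],275,212,308,242,45); print(); blob(b["img"],278,192,312,235,50)
```

```text
[284 197  21  13 214] [293.78504673 202.78504673]
[291 230   9   5  39] [294.66666667 232.23076923]
```

View pics/crop0.png

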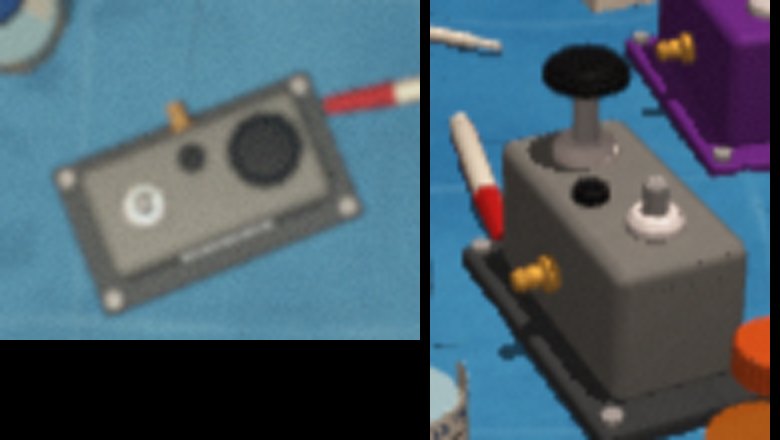

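Run:
```python
from h import *
import pickle
a,b=pickle.load(open("s0.pkl","rb"))
t=lambda x,y:((x+.5)/4+225-.5,(y+.5)/4+190-.5)
sd=lambda x,y:((x-430+.5)/4+255-.5,(y+.5)/4+185-.5)
sc=[onz(a,t(*p),.013) for p in[(67,178),(299,85),(348,205),(113,299)]]
c=np.mean(sc,0); yd=(sc[0]+sc[3]-sc[1]-sc[2]); yd/=np.linalg.norm(yd)
print("centre",c,"ydir",yd,np.degrees(np.arctan2(yd[1],yd[0])))
print("button from screws",c-.038*yd,"pin",c+.038*yd)
print("button top",onz(a,t(264,149),.129),"pin mouth",onz(a,t(145,206),.094))
print("side button",onz(b,sd(586,72),.129),"mouth",onz(b,sd(655,217),.094))
pm=c+.038*yd;pm[2]=.093
print(proj(b,pm),[proj(b,[pm[0],pm[1],z]) for z in(.097,.107,.117,.137)],sd(655,182))
for n,uv,z in[("buffer",(226,192),.129),("stain",(207,257),.113),("timer",(276,166),.056)]: print(n,onz(a,uv,z))
w=arm.__dict__.keys() if hasattr(arm,'__dict__') else dir(arm); print([k for k in w if k[0]!='_'])
```

```text
centre [0.52649181 0.0166672  0.013     ] ydir [-0.39599719  0.91825172  0.        ] 113.32818070018891
button from screws [ 0.5415397  -0.01822637  0.013     ] pin [0.51144392 0.05156077 0.013     ]
button top [ 0.54203597 -0.01807085  0.129     ] pin mouth [0.5103256  0.05082814 0.094     ]
side button [ 0.53972365 -0.01943105  0.129     ] mouth [0.51001571 0.05913229 0.094     ]
[309.82211007 237.18167785] [array([309.88419042, 235.34925497]), array([310.04052712, 230.73077899]), array([310.19850453, 226.05815914]), array([310.51947316, 216.54697233])] (310.875, 230.125)
buffer [0.61924057 0.13302531 0.129     ]
stain [0.46923844 0.17258528 0.113     ]
timer [0.70090383 0.02143362 0.056     ]
[]
```

```bash
python3 -m creep '{"linear":[[-0.66,0.99,0],[-0.66,0.99,0],[-0.66,0.99,0],[-0.66,0.99,0],[-0.66,0.99,0],[-0.66,0.99,0],[-0.66,0.99,0],[-0.66,0.99,0],[-0.66,0.99,0],[-0.66,0.99,0]],"angular":[[0,0,0],[0,0,0],[0,0,0],[0,0,0],[0,0,0],[0,0,0],[0,0,0],[0,0,0],[0,0,0],[0,0,0]]}' -1
python3 -m creep '{"linear":[[-0.66,0.99,0],[-0.66,0.99,0],[-0.66,0.99,0],[-0.66,0.99,0],[-0.66,0.99,0],[-0.66,0.99,0],[-0.66,0.99,0],[-0.66,0.99,0],[-0.66,0.99,0],[0,0,0]],"angular":[[0,0,0],[0,0,0],[0,0,0],[0,0,0],[0,0,0],[0,0,0],[0,0,0],[0,0,0],[0,0,0],[0,0,0]]}'
python3 - <<'E'
from h import *
o=monitor.observe(); print(o["clock"],o["ee_pos"],np.round(o["eef_rot"],3),o["opening"],o["wrist_force"])
d=np.array([.541,-.0185,.165])-o["ee_pos"]; print(np.array(o["eef_rot"]).T@d/.025)
E
```

```text
clock: 0.93
ee_pos: [0.391, 0.2369, 0.2308]
eef_rot: [[0.436, 0.9, -0.001], [0.9, -0.436, -0.0], [-0.0, -0.001, -1.0]]
wrist_force: [-0.5, 0.8, -0.1]
opening: -0.0003
clock: 1.77
ee_pos: [0.5279, 0.0031, 0.2299]
eef_rot: [[0.441, 0.897, -0.001], [0.897, -0.441, -0.002], [-0.003, 0.0, -1.0]]
wrist_force: [0.0, 0.7, -0.7]
opening: 0.0001
1.7667 [0.52787479 0.00310012 0.22992768] [[ 0.441  0.897 -0.001]
 [ 0.897 -0.441 -0.002]
 [-0.003  0.    -1.   ]] 8.26173781927739e-05 [ 0.04330073  0.71443435 -0.70846941]
[-0.53672077  0.85207784  2.59865321]
```

```bash
python3 -m creep '{"linear":[[-0.54,0.85,0],[0,0,0.5],[0,0,0.5],[0,0,0.5],[0,0,0.5],[0,0,0.4],[0,0,0.2],[0,0,0],[0,0,0],[0,0,0]],"angular":[[0,0,0],[0,0,0],[0,0,0],[0,0,0],[0,0,0],[0,0,0],[0,0,0],[0,0,0],[0,0,0],[0,0,0]]}'
python3 - <<'E'
from h import *
o=monitor.observe(); a=shot("top","top1");b=shot("side","side1");w=shot("wrist","w1")
print(o["ee_pos"]); d=np.array([.541,-.0185,.165])-o["ee_pos"]; print(np.array(o["eef_rot"]).T@d/.025)
print(proj(b,o["ee_pos"]),proj(b,[o["ee_pos"][0],o["ee_pos"][1],.138]))
W=np.zeros((440,800,3),np.uint8)
W[:,:340]=cv2.resize(b["img"][185:295,255:340],None,fx=4,fy=4,interpolation=2)
W[:338,350:800]=cv2.resize(w["img"],(450,338))
cv2.imwrite("pics/c1.png",W)
E
```

```text
clock: 2.6
ee_pos: [0.54, -0.0138, 0.1672]
eef_rot: [[0.436, 0.9, 0.002], [0.9, -0.436, -0.0], [0.001, 0.002, -1.0]]
wrist_force: [0.5, -0.5, 0.3]
opening: 0.0004
[ 0.53997329 -0.01381736  0.16716525]
[-0.15066624  0.11855166  0.08669803]
[293.81509281 186.24096056] [293.64312873 199.835377  ]
```

View pics/c1.png

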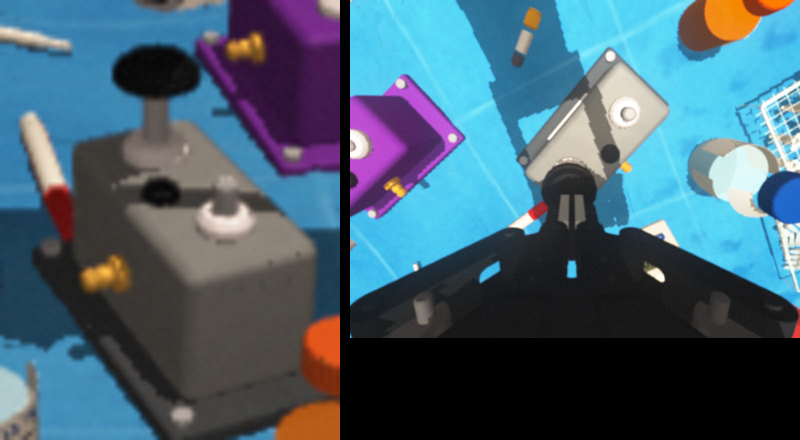

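The wrist view shows the shut fingertips directly above the button, and the pin is well clear. Next I correct the last 4–5 mm and go down to just above the button.

```bash
python3 -m creep '{"linear":[[-0.15,0.12,0.2],[0,0,0.2],[0,0,0.2],[0,0,0.2],[0,0,0],[0,0,0],[0,0,0],[0,0,0],[0,0,0],[0,0,0]],"angular":[[0,0,0],[0,0,0],[0,0,0],[0,0,0],[0,0,0],[0,0,0],[0,0,0],[0,0,0],[0,0,0],[0,0,0]]}'
python3 - <<'E'
from h import *
o=monitor.observe(); print(o["ee_pos"],o["wrist_force"]); R=np.array(o["eef_rot"]);d=np.array([.541,-.0185,.138])-o["ee_pos"]; print(R.T@d/.025)
b=shot("side","side2");w=shot("wrist","w2")
T=np.eye(4);T[:3,:3]=R;T[:3,3]=o["ee_pos"]
cfw=np.linalg.inv(T@np.array(w["mount"]))
i=w["img"]
for P in([.541,-.0185,.138],[.5109,.0512,.093],[.5109,.0512,.103],o["ee_pos"]): 
    p=proj(w,P,cfw);print(p); cv2.circle(i,tuple(int(v) for v in p),3,(0,0,255),1)
W=np.zeros((520,800,3),np.uint8)
W[:520,:340]=cv2.resize(b["img"][165:295,255:340],None,fx=4,fy=4,interpolation=2)
W[:,350:800]=cv2.resize(i[60:320,190:415],None,fx=2,fy=2)
cv2.imwrite("pics/c2.png",W)
E
```

```text
clock: 3.58
ee_pos: [0.5408, -0.0186, 0.1467]
eef_rot: [[0.436, 0.9, 0.001], [0.9, -0.436, -0.0], [0.0, 0.001, -1.0]]
wrist_force: [-0.2, -1.3, -0.2]
opening: 0.0001
[ 0.54080349 -0.0185873   0.14665831] [-0.16684877 -1.28919979 -0.17393638]
[0.00646676 0.00532747 0.34633798]
[276.55157738 250.4611967 ]
[354.55149339 137.86856995]
[358.7116339 138.6187307]
[276.27826029 257.01260989]
```

View pics/c2.png

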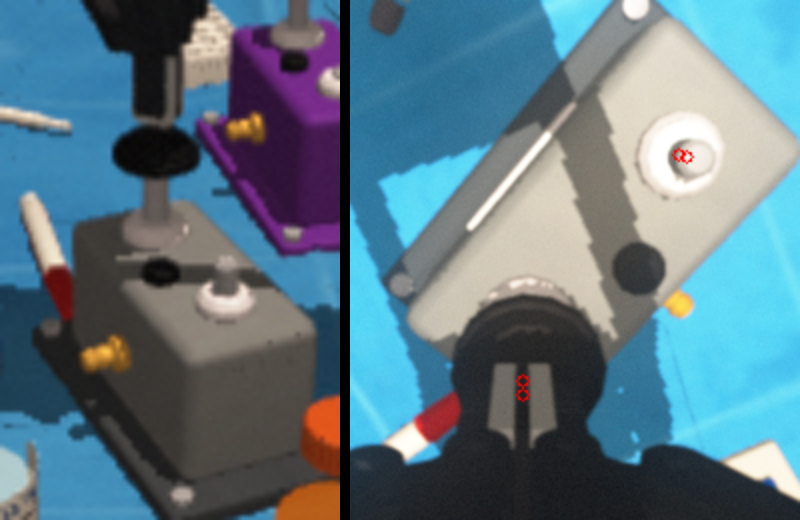

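Alignment is within about 2 mm. First press: down 31 mm and hold.

```bash
python3 -m creep '{"linear":[[0,0,0.2],[0,0,0.2],[0,0,0.2],[0,0,0.2],[0,0,0.2],[0,0,0.2],[0,0,0.05],[0,0,0],[0,0,0],[0,0,0]],"angular":[[0,0,0],[0,0,0],[0,0,0],[0,0,0],[0,0,0],[0,0,0],[0,0,0],[0,0,0],[0,0,0],[0,0,0]]}'
```

```text
clock: 4.52
ee_pos: [0.5412, -0.0186, 0.1178]
eef_rot: [[0.436, 0.9, 0.003], [0.9, -0.436, -0.0], [0.001, 0.003, -1.0]]
wrist_force: [-3.9, 0.7, 12.2]
opening: 0.0
```

At z 0.1178 with 12 N, so it is against the stop. Release and measure the pin.

```bash
python3 -m creep '{"linear":[[0,0,-0.25],[0,0,-0.25],[0,0,-0.25],[0,0,-0.25],[0,0,-0.25],[0,0,0],[0,0,0],[0,0,0],[0,0,0],[0,0,0]],"angular":[[0,0,0],[0,0,0],[0,0,0],[0,0,0],[0,0,0],[0,0,0],[0,0,0],[0,0,0],[0,0,0],[0,0,0]]}'
cat > m.py <<'E'
from h import *
import sys
n=sys.argv[1]
b=shot("side","side"+n);print(monitor.observe()["ee_pos"])
for z in(0,.01,.02,.03,.04): print(z,proj(b,[.5109,.0512,.097+z]))
i=b["img"][190:260,280:340]
cv2.imwrite(f"pics/p{n}.png",cv2.resize(i,None,fx=8,fy=8,interpolation=2))
E
python3 m.py 3
```

```text
clock: 5.35
ee_pos: [0.5402, -0.0186, 0.1456]
eef_rot: [[0.437, 0.9, -0.001], [0.9, -0.437, 0.0], [-0.0, -0.001, -1.0]]
wrist_force: [0.6, -0.4, -0.1]
opening: -0.0
[ 0.54032337 -0.01857031  0.14573097]
0 [310.16404703 235.24612533]
0.01 [310.32194662 230.62882927]
0.02 [310.48150289 225.95742605]
0.03 [310.64273892 221.231042  ]
0.04 [310.80567809 216.44878666]
```

View pics/p3.png

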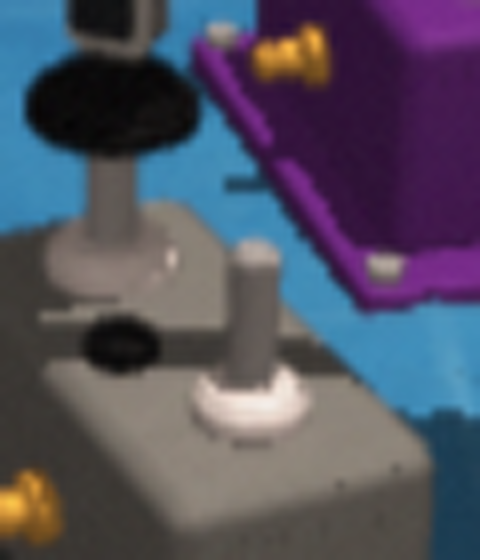

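The tip is now at crop (255,250), full image (311.9,221.2). That reads as about 30 mm out, up from about 11–14 mm. I see no neck, but I'll check the pin's width profile before pressing again.

```bash
python3 - <<'E'
from h import *
for n in("side2","side3"):
    i=cv2.imread(f"pics/{n}.png"); print(n)
    for r in range(216,246): print(r,i[r,304:321].mean(1).astype(int))
E
python3 - <<'E'
from h import *
o=monitor.observe();w=shot("wrist","w3");R=np.array(o["eef_rot"])
T=np.eye(4);T[:3,:3]=R;T[:3,3]=o["ee_pos"];cfw=np.linalg.inv(T@np.array(w["mount"]))
for z in(.093,.097,.107,.117,.127,.137): print(z,proj(w,[.5109,.0512,z],cfw).round(1))
cv2.imwrite("pics/w3c.png",cv2.resize(w["img"][100:180,320:420],None,fx=6,fy=6,interpolation=2))
E
```

```text
side2
216 [118 126 128 127 129 128 126 127 126 125 122  73  45  47  73  92  94]
217 [119 119 125 127 128 127 128 126 126 126 127 112  67  45  53  81  96]
218 [123 118 121 125 128 129 126 125 128 128 128 126 109  56  42  61  86]
219 [127 125 120 120 127 128 127 128 130 128 128 128 122  73  52  49  71]
220 [128 127 125 119 120 129 130 131 131 129 128 128 128 112  94  51  52]
221 [130 128 128 127 119 122 132 133 132 129 130 129 129 127 116  65  46]
222 [127 129 129 128 125 120 123 129 132 130 131 130 131 129 129 115  67]
223 [128 129 127 129 129 126 118 121 127 127 131 131 132 133 132 129 112]
224 [129 128 128 127 128 129 126 119 120 126 129 131 128 129 130 129 124]
225 [127 128 128 128 127 128 126 125 118 120 128 130 129 129 131 130 127]
226 [128 126 127 127 128 126 129 128 124 118 122 129 129 129 130 132 131]
227 [128 129 128 127 128 128 129 130 130 127 121 121 128 130 130 129 130]
228 [127 127 128 129 130 131 135 135 136 132 127 119 121 127 129 128 129]
229 [128 128 128 128 129 138 164 160 171 146 131 127 119 123 132 133 133]
230 [124 125 125 126 126 138 166 164 166 159 139 129 124 1
[... 2703 characters left out ...]
8 198 138 123 116 116 121 150 144 216 226 219 161 145 132 131]
239 [157 179 201 205 209 210 213 213 216 216 227 226 220 191 162 135 131]
240 [136 180 190 200 213 226 231 233 235 237 233 221 213 198 167 136 132]
241 [112 152 182 191 202 212 216 218 221 223 220 215 208 184 142 131 132]
242 [ 98 118 144 172 190 203 213 212 210 211 207 195 179 147 127 131 132]
243 [116 107 117 134 146 159 172 171 169 168 164 155 144 132 131 133 132]
244 [129 124 106 121 129 131 134 137 137 135 140 134 132 133 136 134 133]
245 [134 132 127 131 129 102 106 107 108 112 129 133 135 134 134 134 131]
0.093 [355.2 138.8]
0.097 [356.8 139.1]
0.107 [361.2 139.9]
0.117 [366.1 140.8]
0.127 [371.6 141.8]
0.137 [377.7 142.9]
```

View pics/w3c.png

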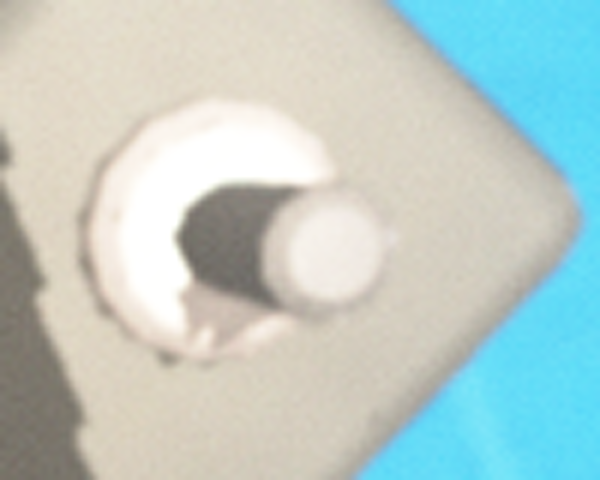

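The side view shows a rise of about 19 mm. In the wrist view the tip is 17.9 px from the mouth, where 16.4 px is predicted at 30 mm and 22.5 px at 40 mm. No neck is visible. The pin is at 30 mm, so exactly one more stroke is needed.

```bash
python3 -m creep '{"linear":[[0,0,0.2],[0,0,0.2],[0,0,0.2],[0,0,0.2],[0,0,0.2],[0,0,0.2],[0,0,0.05],[0,0,0],[0,0,0],[0,0,0]],"angular":[[0,0,0],[0,0,0],[0,0,0],[0,0,0],[0,0,0],[0,0,0],[0,0,0],[0,0,0],[0,0,0],[0,0,0]]}'
python3 -m creep '{"linear":[[0,0,-0.25],[0,0,-0.25],[0,0,-0.25],[0,0,-0.25],[0,0,-0.25],[0,0,0],[0,0,0],[0,0,0],[0,0,0],[0,0,0]],"angular":[[0,0,0],[0,0,0],[0,0,0],[0,0,0],[0,0,0],[0,0,0],[0,0,0],[0,0,0],[0,0,0],[0,0,0]]}'
python3 m.py 4
python3 - <<'E'
from h import *
o=monitor.observe();w=shot("wrist","w4")
a=cv2.imread("pics/p4.png")
W=np.zeros((560,800,3),np.uint8);W[:,:480]=a;W[:320,490:800]=cv2.resize(w["img"][100:180,320:397],(310,320))
cv2.imwrite("pics/c4.png",W)
E
```

```text
clock: 6.28
ee_pos: [0.5412, -0.0187, 0.1179]
eef_rot: [[0.436, 0.9, 0.003], [0.9, -0.437, -0.001], [0.001, 0.003, -1.0]]
wrist_force: [-3.6, -0.3, 11.7]
opening: -0.0003
clock: 7.12
ee_pos: [0.5402, -0.0186, 0.1456]
eef_rot: [[0.437, 0.9, -0.001], [0.9, -0.437, 0.0], [-0.0, -0.001, -1.0]]
wrist_force: [-0.3, -0.7, -0.9]
opening: -0.0002
[ 0.54034364 -0.01857002  0.14573335]
0 [310.16404703 235.24612533]
0.01 [310.32194662 230.62882927]
0.02 [310.48150289 225.95742605]
0.03 [310.64273892 221.231042  ]
0.04 [310.80567809 216.44878666]
```

View pics/c4.png

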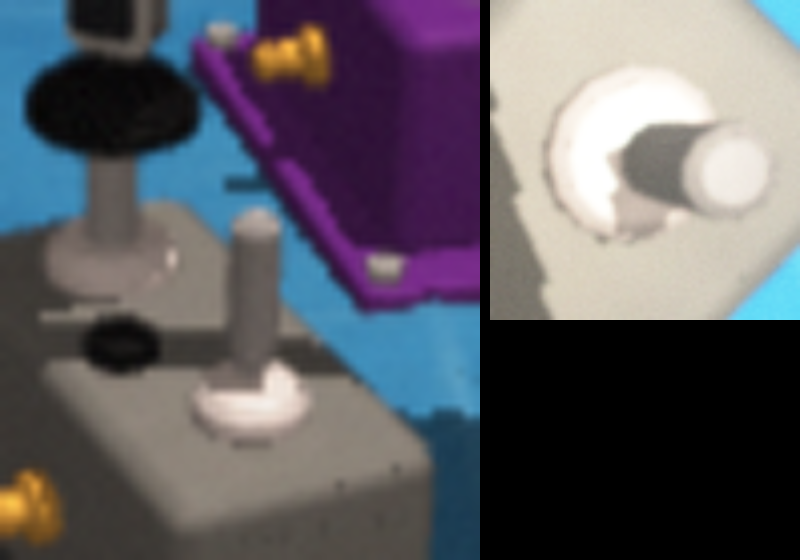

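The tip has risen to crop (257,222) and a narrowing shows at the pin's foot. I'll measure it exactly before deciding to stop.

Run:
```python
from h import *
for n in("side2","side3","side4"):
    g=cv2.imread(f"pics/{n}.png").mean(2); c=g[208:240,310:313].mean(1)
    # bright cap -> dark shaft edge, subpixel: crossing of 125 downward
    k=[i for i in range(31) if c[i]>=125>c[i+1] and max(c[max(0,i-3):i+1])>150]
    print(n,[round(208+i+(c[i]-125)/(c[i]-c[i+1]),2) for i in k])
i=cv2.imread("pics/side4.png").mean(2).astype(int)
for r in range(213,241): print(r,i[r,304:321])
w=cv2.imread("pics/w4.png");v=cv2.imread("pics/w3.png")
for n,q in(("w3",v),("w4",w)):
    g=cv2.GaussianBlur(q[100:180,320:420],(3,3),0)
    c=cv2.HoughCircles(g.mean(2).astype(np.uint8),cv2.HOUGH_GRADIENT,1,10,param1=60,param2=8,minRadius=7,maxRadius=13)
    print(n,None if c is None else (c[0][:4]+[320,100,0]).round(1).tolist())
```

```text
side2 [np.float64(232.02)]
side3 [np.float64(222.68)]
side4 [np.float64(218.91)]
213 [126 126 127 124  78  69  70  67  68  63  48  47  73  95  94  59  45]
214 [126 125 125 125 119 117 116 116 117 112  65  45  52  82  96  85  55]
215 [123 127 128 128 127 127 130 134 135 130 109  56  42  60  88  98  87]
216 [118 125 127 127 129 132 145 159 173 152 125  72  46  47  73  92  94]
217 [117 120 125 127 128 133 153 163 167 159 141 112  65  45  54  81  94]
218 [126 118 119 124 120 136 144 149 156 158 157 121 108  60  45  61  87]
219 [127 126 119 117 110  97 112 124 131 127 116 117 119  73  52  47  71]
220 [128 125 126 116  99  79  86  96  99 101  96 116 126 115  94  52  52]
221 [129 129 129 123 100  77  82  86  92  93  94 115 128 128 117  67  46]
222 [127 128 127 126 105  78  83  86  91  92  95 117 129 131 129 114  67]
223 [128 128 128 126  97  76  82  88  92  89  95 115 130 130 131 129 112]
224 [130 127 127 125  95  76  83  88  93  92  95 114 129 130 130 131 124]
225 [129 129 128 124  93  77  82  88  93  95  98 125 129 131 131 129 126]
226 [127 128 127 124  94  79  85  91  94  93  97 126 130 
[... 501 characters left out ...]
 59 59 60 75 76]
234 [57 58 59 60 65 76 86 96 93 87 81 64 57 59 56 59 59]
235 [ 66  63  65  81  93  85  85  89  95 121 162 116  74  60  57  56  58]
236 [116 100 100 103 106  97  93  92 110 183 214 202 144  80  68  68  67]
237 [130 122 109 109 109 108 105 106 127 215 225 223 208 149 122 118 116]
238 [134 154 125 125 127 129 127 127 146 221 228 227 220 160 144 133 131]
239 [152 174 183 203 208 211 214 213 213 227 228 227 220 193 162 134 131]
240 [135 178 187 199 213 226 232 234 235 238 232 221 213 197 166 136 132]
w3 [[360.5, 142.5, 12.4], [373.5, 139.5, 10.0], [350.5, 144.5, 12.4], [382.5, 159.5, 12.4]]
w4 [[375.5, 141.5, 12.4], [360.5, 129.5, 12.4], [380.5, 161.5, 12.4], [361.5, 140.5, 8.8]]
```

Run:
```python
from h import *
s=vision.snapshot("wrist");o=monitor.observe()
T=np.eye(4);T[:3,:3]=o["eef_rot"];T[:3,3]=o["ee_pos"];cfw=np.linalg.inv(T@np.array(s["mount"]))
print("pred",[proj(s,[.5109,.0512,z],cfw).round(1).tolist() for z in(.093,.107,.127,.133,.137)])
for n in("w2","w3","w4"):
    q=cv2.imread(f"pics/{n}.png")
    W=cv2.resize(q[115:165,335:400],None,fx=6,fy=6,interpolation=2)
    cv2.imwrite(f"pics/{n}z.png",W)
cv2.imwrite("pics/cmp.png",np.hstack([cv2.imread(f"pics/{n}z.png")[:,:] for n in("w3","w4")]))
b=vision.snapshot("side")
# side: tip front edge & mouth lip predicted relative, r=6mm toward camera (+y)
for z in(.103,.107,.109,.127,.129,.1345,.135,.137): print(z,(proj(b,[.5109,.0572,.093])-proj(b,[.5109,.0572,z])).round(2), "with 1mm chamfer", (proj(b,[.5109,.0572,.093])-proj(b,[.5109,.0572,z-.001])).round(2))
```

```text
pred [[355.0, 138.5], [361.0, 139.6], [371.4, 141.5], [375.0, 142.1], [377.5, 142.6]]
0.103 [-0.16  4.62] with 1mm chamfer [-0.14  4.15]
0.107 [-0.22  6.48] with 1mm chamfer [-0.21  6.01]
0.109 [-0.26  7.41] with 1mm chamfer [-0.24  6.94]
0.127 [-0.55 15.92] with 1mm chamfer [-0.53 15.44]
0.129 [-0.58 16.87] with 1mm chamfer [-0.57 16.39]
0.1345 [-0.67 19.51] with 1mm chamfer [-0.66 19.03]
0.135 [-0.68 19.75] with 1mm chamfer [-0.66 19.27]
0.137 [-0.71 20.72] with 1mm chamfer [-0.7  20.24]
```

View pics/cmp.png

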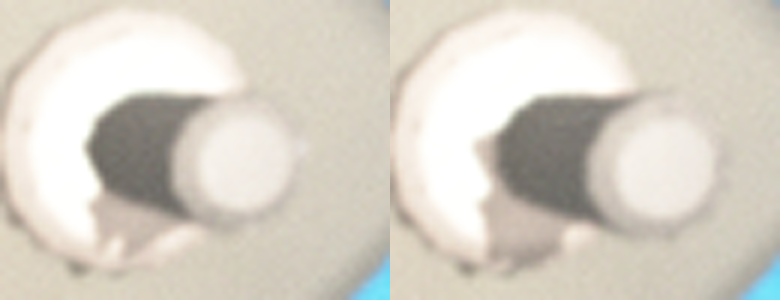

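Both views give a rise of about 8–8.5 mm, and the shaft's wide part now stands clear of the mouth, so the neck is showing. Another stroke would fail the run if the pin is out, so I'll retreat upward and get a more oblique view for a sharper absolute height.

```bash
python3 -m creep '{"linear":[[0,0,-0.4],[0,0,-0.6],[0,0,-0.6],[0,0,-0.6],[0,0,-0.6],[0,0,-0.6],[0,0,-0.4],[0,0,0],[0,0,0],[0,0,0]],"angular":[[0,0,0],[0,0,0],[0,0,0],[0,0,0],[0,0,0],[0,0,0],[0,0,0],[0,0,0],[0,0,0],[0,0,0]]}'
python3 - <<'E'
from h import *
s=shot("wrist","w5");o=monitor.observe();m=np.array(s["mount"]);print(m.round(3),s["fov_y"])
R=np.array(o["eef_rot"]);p=np.array(o["ee_pos"]);print("cam world",p+R@m[:3,3],"look",-R@m[:3,2])
P=np.array([.5109,.0512,.137])
# candidates: tool tilt a about tool x, then TCP position; camera must see pin
for a in(-45,-35,35,45):
    R2=R@cv2.Rodrigues(np.array([np.radians(a),0,0]))[0]
    print(a,"look",(-R2@m[:3,2]).round(2),"cam-tcp",(R2@m[:3,3]).round(3), "pos so pin centred at .25m:",(P+.25*R2@m[:3,2]-R2@m[:3,3]).round(3))
E
```

```text
clock: 8.15
ee_pos: [0.5402, -0.0186, 0.2404]
eef_rot: [[0.437, 0.9, -0.002], [0.9, -0.437, 0.0], [-0.0, -0.001, -1.0]]
wrist_force: [0.7, 0.9, 0.5]
opening: 0.0002
[[ 1.    -0.     0.    -0.   ]
 [-0.    -0.965 -0.263 -0.066]
 [ 0.     0.263 -0.965 -0.143]
 [ 0.     0.     0.     1.   ]] 69.37954190878618
cam world [0.48099502 0.00990792 0.3834626 ] look [ 0.23419646 -0.11476212 -0.96539198]
-45 look [ 0.78 -0.38 -0.5 ] cam-tcp [-0.133  0.064  0.055] pos so pin centred at .25m: [0.449 0.082 0.206]
-35 look [ 0.69 -0.34 -0.64] cam-tcp [-0.122  0.059  0.08 ] pos so pin centred at .25m: [0.461 0.076 0.217]
35 look [-0.31  0.15 -0.94] cam-tcp [ 0.026 -0.013  0.155] pos so pin centred at .25m: [0.562 0.027 0.217]
45 look [-0.45  0.22 -0.87] cam-tcp [ 0.049 -0.024  0.148] pos so pin centred at .25m: [0.574 0.021 0.206]
```

```bash
python3 -m creep '{"linear":[[0.4,-1,0],[0.4,-1,0],[0.4,-1,0],[0.4,-1,0],[0.4,-1,0],[0,0,0],[0,0,0],[0,0,0],[0,0,0],[0,0,0]],"angular":[[0,0,0],[0,0,0],[0,0,0],[0,0,0],[0,0,0],[-1,0,0],[-1,0,0],[-1,0,0],[-1,0,0],[-1,0,0]]}'
python3 -m creep '{"linear":[[0,0,0],[0,0,0],[0,0,0],[0,0,0],[0,0,0],[0,0,0],[0,0,0],[0,0,0],[0,0,0],[0,0,0]],"angular":[[-1,0,0],[-1,0,0],[-1,0,0],[-1,0,0],[0,0,0],[0,0,0],[0,0,0],[0,0,0],[0,0,0],[0,0,0]]}'
python3 - <<'E'
from h import *
o=monitor.observe();s=shot("wrist","w6")
T=np.eye(4);T[:3,:3]=o["eef_rot"];T[:3,3]=o["ee_pos"];cfw=np.linalg.inv(T@np.array(s["mount"]))
p=[proj(s,[.5109,.0512,z],cfw) for z in(.093,.127,.137)];print(np.round(p,1))
print("button top",proj(s,[.541,-.0185,.138],cfw).round(1))
u,v=np.mean(p,0).astype(int);x0=max(0,u-70);y0=max(0,v-60);print(x0,y0)
cv2.imwrite("pics/w6z.png",cv2.resize(s["img"][y0:y0+120,x0:x0+160],None,fx=5,fy=5,interpolation=2))
E
```

```text
clock: 9.03
ee_pos: [0.4496, 0.0809, 0.2406]
eef_rot: [[0.436, 0.814, 0.383], [0.9, -0.395, -0.186], [-0.0, 0.426, -0.905]]
wrist_force: [-0.5, 0.3, 0.1]
opening: 0.0001
clock: 9.87
ee_pos: [0.4507, 0.0805, 0.2422]
eef_rot: [[0.438, 0.635, 0.636], [0.899, -0.31, -0.309], [0.001, 0.707, -0.707]]
wrist_force: [0.6, -1.2, -0.1]
opening: 0.0
[[275.8 132.1]
 [275.9 160.6]
 [275.9 169.6]]
button top [228.1 203.8]
205 94
```

View pics/w6z.png

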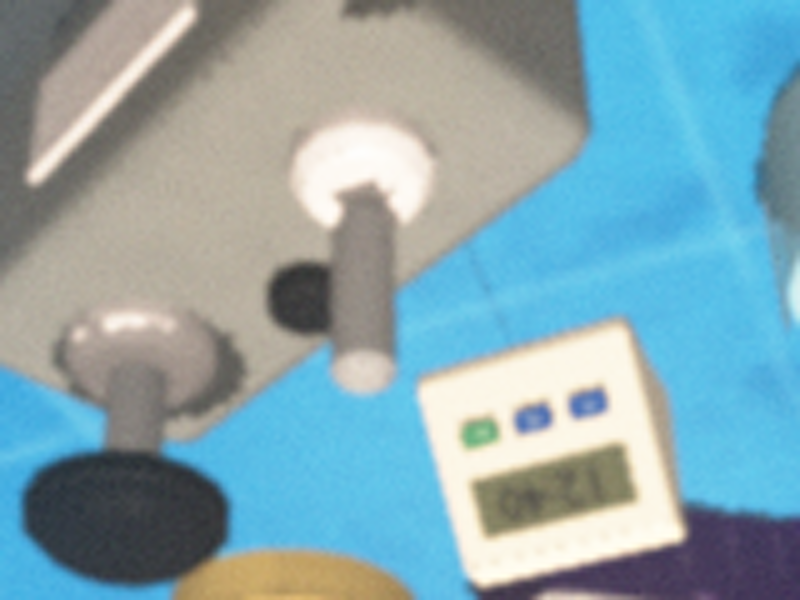

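The oblique view shows the narrow neck at the pin's foot, crop (365,195). The tip at (364,371) is about 36.8 px from the mouth, against 37.5 px predicted for fully out and 28.5 px one step lower. The pin is fully out, the button is up and the arm is clear, so I'm handing in.

Run:
```python
from h import *
b=cv2.imread("pics/side0.png").astype(int);s=vision.snapshot("side")["img"].astype(int)
for n,(x0,y0,x1,y1) in dict(stain=(318,262,360,335),buffer=(220,240,270,325),marker=(258,210,276,248),tube=(348,248,380,270),timer=(194,236,232,282)).items(): print(n,np.abs(b-s)[y0:y1,x0:x1].mean().round(1))
o=monitor.observe();print(o["clock"],o["wrist_force"]); print(order.finish_job())
```

```text
stain 11.7
buffer 9.8
marker 8.9
tube 9.4
timer 10.2
9.9667 [ 0.62440191  1.10828232 -0.94183847]
the job is handed in; nothing more can be done
None
```

I pressed the pump's palm button fully down twice with shut fingertips, let it spring right back each time, then stopped and handed the job in at about 10 s. No verdict came back, so the result rests on my own checks.

- **Strokes:** both presses bottomed out, with the fingertips at z of about 0.118 m and about 12 N. After each release the fingers cleared the button.
- **Pin:** it read about 11–14 mm out at the start, about 30 mm after the first stroke, and fully out after the second. In the last oblique view the narrow neck shows at the foot. The tip-to-mouth distance was about 36.8 px, against 37.5 px predicted for fully out and 28.5 px one step lower.
- **Disagreements:** the second stroke's rise measured about 8 mm rather than 10, and the first about 19 mm rather than 18 at most. Single-view absolute heights put the pin at 37.7–39.2 mm, with an error of 1–2 mm. That margin just reaches the 37.5 mm limit, so I relied on the visible neck and the ratchet's 10 mm steps and added no further stroke.
- **Surroundings:** the robot came nowhere near the pin or the loose things, and the wrist force at the end was near zero. My picture comparison of the loose things was inconclusive: it showed a similar small change on all five, probably from lighting and arm shadow. I saw nothing moved in the views I took.

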